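Pack the puppet carver's fitted tool tray

TASK

Pack the carver's fitted tool tray: the sharpening stone lies in the long pocket with the punch rack standing over it in the same pocket, the white punching block lies in the short wide pocket, and the mallet goes on last, its head on the block and its handle down in the notch on top of the rack. Seat every piece fully home and set it down gently instead of dropping it. Leave the other things on the bench where they are.

Things in the scene. Friction and masses are not known exactly. Their poses are not given: they have to be found in the camera images.
- tray: fixed wooden tool tray, a routed board 160 x 290 mm on the bench, long side along its y axis. Origin: centre of its underside; z up. Pocket floors lie 12 mm above the bench, the board's face 19 mm (pockets 7 mm deep, their upper edges eased by 2 mm), a thin dark rim round the edge 23 mm high. Brass handles at the two short ends.
- stone_well (a point): centre of the floor of the long pocket (tray frame x 0, y +41 mm, z 12 mm). The pocket is 161 mm along tray y and 59 mm along tray x; two thin round-topped cross ribs, 4 mm thick and 6.5 mm high, split it into a well 125 mm long in the middle for the stone and a slot 14 mm wide at each end for the rack's feet.
- block_well (a point): centre of the floor of the short wide pocket (tray frame x 0, y -89 mm, z 12 mm), 99 mm along tray x and 65 mm along tray y.
- stone: two-tone sharpening stone, grey below and brick-red above, 50 (x) x 120 (y) x 20 (z) mm, 0.2 to 0.4 kg. Origin: centre of its underside. It goes into the long pocket with its long side along tray y, either end first.
- stone_mid (a point): centre of the sharpening stone, 10 mm above its underside.
- block: white plastic punching block, 92 (x) x 60 (y) x 40 (z) mm, 0.16 to 0.33 kg. Origin: centre of its underside. It goes into the short pocket with its 92 mm side along tray x, either way round.
- block_mid (a point): centre of the punching block, 20 mm above its underside.
- rack: wooden bridge 54 (x) x 156 (y) x 57 mm, 0.17-0.34 kg, six steel punches fixed in it. Origin: centre of the footprint, under its feet; z up. An 8 mm thick foot across each end; board 24 to 30 mm up, punches to 37 mm; red keeper across the middle, 54 x 24 (y) mm, ears up to 57 mm. Pinch the keeper across x. Its feet stand in the end slots of the long pocket (2.5 mm play), either end first.
- rack_notch (a point): middle of the floor of the notch in the rack's keeper, 44 mm above the bottom of the feet. The notch is 26 mm wide (x), 13 mm deep between the two ears, and open along y.
- mallet: wooden mallet lying on the bench, 0.17-0.35 kg: barrel head (diameter 56, length 90 mm) along y; handle 20 (y) x 22 mm towards -x, sloping down 0.098 rad so that its end, 175 mm from the barrel axis, touches the bench. Origin: bench level, 70 mm from the barrel axis towards the handle's end. Packed, it lies just as level, -x (handle) towards tray +y, head axis 130 mm from the notch.
- mallet_head (a point): centre of the barrel head (body x +70, y 0, z 28 mm). The mallet's centre of mass lies about 20 mm from here towards the handle.
- mallet_grip (a point): point on the middle of the handle 45 mm from the barrel's axis (body x +25, z 24 mm): a place to pinch the handle across its 20 mm.
- mallet_end (a point): point on the middle of the handle 165 mm from the barrel's axis, 10 mm short of its end.
- arch: bystander: black iron half-ring weight standing on its two feet, 48 (x) x 82 (y) x 43 mm high, 0.5 kg. Origin: centre between the feet, at their soles.
- red_pot: bystander: glass paint pot with red lid, 48 mm in diameter, 58 mm high. Origin: centre of its underside.
- gold_pot: bystander: glass paint pot with yellow lid, 48 mm in diameter, 58 mm high. Origin: centre of its underside.
- punch_a: bystander: loose square steel punch 149 mm long (x), 9 mm thick. Origin under its length, 70 mm from its thick end and 79 mm from its tip (+x).
- punch_b: bystander: a second punch like punch_a.
- oil_can: bystander: copper oil can, 60 mm in diameter, 100 mm high with a thin spout on top. Origin: centre of its underside.
- brush_jar: bystander: aluminium can 56 mm in diameter and 80 mm high full of paint brushes that reach 165 mm above the bench. Origin: centre of its underside.
- offcut: bystander: pale wood offcut 70 x 45 x 30 mm. Origin: centre of its underside.

How it is judged:
By the outcome, as a careful person would: the job done as asked, in the order asked, and still so for the second after the job is handed in, with the robot touching nothing.
It also fails if it takes over 72 s, if anything falls off the work surface, if the arm or the gripper's body presses on something with over 40 N, if the wrist force passes 120 N, or if a joint passes its speed limit or range.

ROBOT

A 6-joint arm with a two-finger parallel gripper is mounted at the origin on the work surface. World frame = base frame: x ahead of the robot, y to its left, z up, the work surface at z = 0. Lengths are in mm, angles in rad, forces in N, time in s.
With the tool pointing down it reaches from about 350 to 875 mm from the base axis. Payload 4.2 kg.
Tool frame: the origin (TCP) lies at the very end of the fingers, on their centre line; the grasp point (between the pads) lies 19 mm behind it; z points along the fingers, y is the line along which they close (so a half turn about z gives the same grasp; the last joint's range is limited). The gripper opens to 85 mm and grips with 20 to 120 N. Pads are 22 mm wide; open, the fingers measure 114 mm over their backs; the gripper's body (76 mm by 85 mm) begins 54 mm behind the grasp point. The pads swing forward as they close: fully open they stand 13 mm farther back than shut.
Start: joints at [-0.858, 0.385, 0.008, 0, -1.194, -0.259], TCP at [274.002, -561.714, 231.312] pointing down, gripper open.
Joint ranges: [-3.14, 3.14], [-1.21, 2.06], [-1.07, 1.41], [-3.16, 2.05], [-2.99, -0.16], [-3.1, 3.1]. Speed limits (rad/s): [2.79, 2.79, 3.14, 3.14, 3.14, 3.14].

INTERFACE

Orientations are given as a unit quaternion [x, y, z, w].
In Python, from bench import arm gives the robot as it stands.
- The arm moves only by the tool servo_tool, never from a script. Its argument "rows" is a list that holds one entry, the list of rows, each a list of 7 numbers: the finger opening in mm, from 0 to 85.4, then the shift along the tool's x, y, z in mm, then the turn, a rotation vector about the tool's x, y, z in rad. A call has 1 to 10 rows; each row is the pose to reach, as a shift and turn from the pose commanded when the call began, along the tool's axes at that moment; what a row does not reach only later rows make up. A row lasts 1/8 s, in which the tool goes at most 62.5 mm and 10.7 degrees, less where a joint would pass 70% of its speed; a pose out of reach is approached as far as the arm can. A call with a gripper value outside its range is refused whole. The fingers move at their own pace and stop on an object; the grip force is fixed at half the most. Time passes only in rows, so rows that repeat a pose let the fingers close. It gives the time, the measured TCP pose, the force, the opening and the grip force at its end, in the units of the state.
- arm.read_state(): the state, without advancing time (a new reading comes with each control period).
- arm.get_image(name): name is "scene" or "top" or "wrist"; returns the picture (384x512x3 uint8, red, green, blue); there is no depth.
- arm.camera_params(name): a dict with "intrinsics" (3x3 intrinsics, pixels), "R" (3x3) and "t" (3): a world point X has camera coordinates R X + t. Camera axes: x right, y down, z forward; pixel columns grow to the right and rows downward; lengths in mm; the calibration is good to about 2 mm. A picture is of the moment at which its call begins: read the wrist's pose just before it. camera_params takes no time and is no camera call; for the wrist camera it gives the pose at the moment of the call.
- arm.job_done(): hands the job in; it is judged then, once.
The state is a dict: "clock": time; "joints": joint angles; "joint_vel": joint speeds; "joint_efforts": joint torques, N m; "position": TCP position; "ee_rot": TCP orientation; "contact_force": force on the tool from outside, world axes, zero at the start; "wrist_torque": the same for the moment, N m; "gripper_width": finger opening in mm; "grasp_force": force on a finger pad.
Only numpy, scipy, OpenCV 4.12 (cv2) and the standard library are available. Lean on these libraries where they do the work, as an engineer would, in place of code of your own. Each camera call takes 0.05 s, during which the arm holds its last target. There are 200 camera calls.

## Working session

There is one attempt and no reset: what is moved stays moved. The work goes in short steps, Python scripts to look and compute and a tool call to move; the robot and the scene stay as the last step left them, time stands still between calls to the robot, and variables do not carry over. Pictures are saved under pics/ and viewed, at most 10 in all, crops included, and the job is handed in when it is done.

Besides the shell and the picture viewer there is one more tool, called after "Emit:" as a command line: name --argument value ..., lists and objects as JSON in quotes. servo_tool: Moves the arm, as the interface text tells. Its arguments: {"type":"object","properties":{"rows":{"type":"array"}},"required":["rows"]}

```bash
mkdir -p pics; ls
python3 - <<'E'
from bench import arm
import cv2,numpy as np
s=arm.read_state();print(s)
for n in("top","scene"):
    im=arm.get_image(n);cv2.imwrite(f"pics/{n}0.png",im[:,:,::-1]);p=arm.camera_params(n);print(n,p)
print(arm.camera_params("wrist"))
a=[cv2.imread(f"pics/{n}0.png") for n in("top",)]
cv2.imwrite("pics/top0b.png",cv2.resize(a[0],(800,600),interpolation=cv2.INTER_CUBIC))
E
```

```text
pics
{'clock': 0.0, 'joints': array([-8.58389727e-01,  3.85510731e-01,  6.61001527e-03, -5.22637590e-04,
       -1.19398125e+00, -2.58586559e-01]), 'joint_vel': array([-0.0005641 ,  0.00102361,  0.00119032, -0.00042588, -0.0009338 ,
        0.00097237]), 'joint_efforts': array([-2.75556550e-05, -3.92288661e+01,  1.88400078e+01,  4.18605655e+00,
       -4.57355534e-03,  5.86204706e-06]), 'position': array([ 273.75526927, -561.19776638,  230.2395441 ]), 'ee_rot': array([-2.24873763e-01,  9.74387317e-01,  1.03565503e-03, -2.71810920e-04]), 'contact_force': array([0.15241278, 0.00869388, 0.40168967]), 'wrist_torque': array([-0.0303151 , -0.04031038, -0.01171949]), 'grasp_force': 0.0, 'gripper_width': 85.8088864516978}
top {'intrinsics': array([[475.72676339,   0.        , 251.19406162],
       [  0.        , 475.72676339, 194.53978669],
       [  0.        ,   0.        ,   1.        ]]), 'R': array([[ 0.00834047, -0.99985838, -0.01461696],
       [-0.98023374, -0.00528553, -0.19777229],
       [ 0.19766703,  0.01597755, -0.980139  ]]), 't': array([  13.08651385,  548.48670032, 1258.08268702])}
scene {'intrinsics': array([[440.83200917,   0.        , 251.86881467],
       [  0.        , 440.83200917, 195.69670254],
       [  0.        ,   0.        ,   1.        ]]), 'R': array([[ 0.83191474,  0.55451825,  0.02067289],
       [ 0.368695  , -0.52452366, -0.76742356],
       [-0.41470695,  0.64605296, -0.64080708]]), 't': array([-462.12079021, -155.75335618, 1590.016045  ])}
{'intrinsics': array([[320.70590588,   0.        , 254.03865524],
       [  0.        , 320.70590588, 188.17537197],
       [  0.        ,   0.        ,   1.        ]]), 'R': array([[-0.43816476,  0.89889338,  0.00152664],
       [ 0.86408409,  0.42072773,  0.27630936],
       [ 0.24773036,  0.12238817, -0.96106754]]), 't': array([623.93408908, -37.32641702, 379.05218564])}
```

View pics/top0b.png

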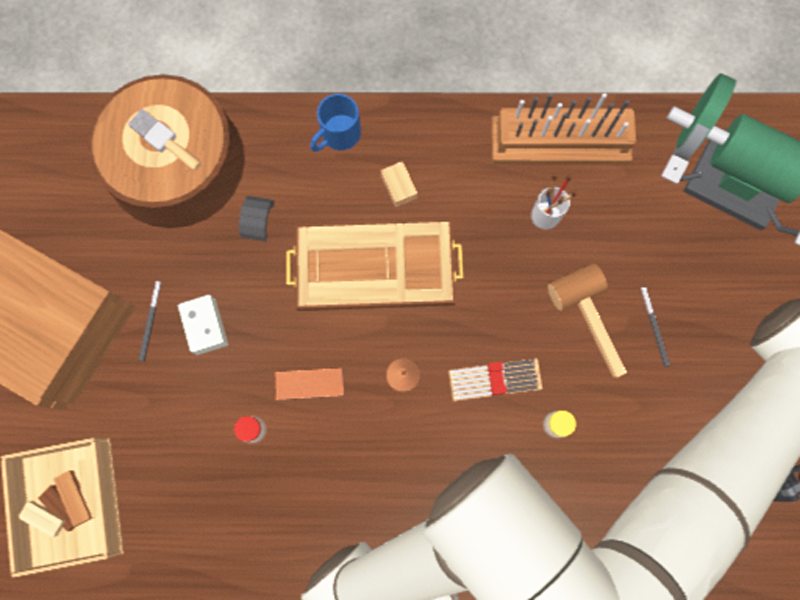

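View pics/scene0.png

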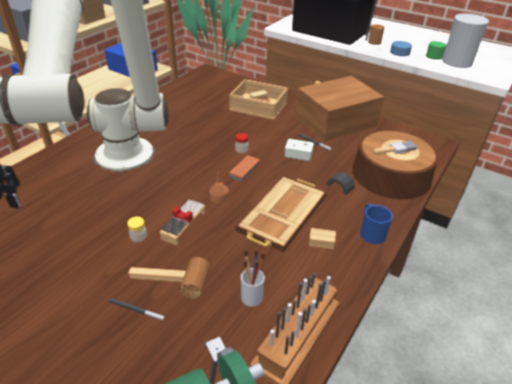

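The top view (800×600 scale) shows the tray at (375,265) with its short pocket on the right. The stone is at (309,383), the block at (203,323), the rack at (496,380) with its red keeper, and the mallet head at (577,287) with the handle end at (618,372).

```bash
cat > h.py <<'E'
import numpy as np,cv2
from scipy.spatial.transform import Rotation as Ro
def ray(p,uv,z):
    uv=np.atleast_2d(uv).astype(float);K=p["intrinsics"];R=p["R"];C=-R.T@p["t"]
    d=np.c_[uv,np.ones(len(uv))]@np.linalg.inv(K).T@R
    return C+d*((z-C[2])/d[:,2])[:,None]
def proj(p,X):
    q=np.atleast_2d(X)@p["R"].T+p["t"];q=q@p["intrinsics"].T;return q[:,:2]/q[:,2:]
def comp(mask,seed=None,k=3):
    m=cv2.morphologyEx(mask.astype(np.uint8),cv2.MORPH_OPEN,np.ones((k,k)))
    c,_=cv2.findContours(m,cv2.RETR_EXTERNAL,cv2.CHAIN_APPROX_NONE)
    return sorted(c,key=cv2.contourArea,reverse=True)
def rect(p,c,z):
    X=ray(p,c.reshape(-1,2),z)[:,:2].astype(np.float32)
    (cx,cy),(w,h),a=cv2.minAreaRect(X)
    if w<h: w,h,a=h,w,a+90
    a=(np.radians(a)+np.pi/2)%np.pi-np.pi/2
    return np.round([cx,cy,w,h],1),round(a,4)   # a: direction of long side
E
python3 - <<'E'
from bench import arm
from h import *
p=arm.camera_params("top")
im=cv2.imread("pics/top0.png");hsv=cv2.cvtColor(im,cv2.COLOR_BGR2HSV).astype(int)
def px(x,y): 
    x,y=int(x/1.5625),int(y/1.5625);return hsv[y,x]
for n,q in dict(stone=(309,383),tab=(350,450),tray=(345,235),pock=(350,265),pock2=(425,265),block=(190,330),keeper=(497,385),head=(570,285),handle=(600,340),rackw=(538,365)).items(): print(n,px(*q))
H,S,V=hsv[...,0],hsv[...,1],hsv[...,2]
def roi(x0,y0,x1,y1):
    m=np.zeros(H.shape,bool);m[int(y0/1.5625):int(y1/1.5625),int(x0/1.5625):int(x1/1.5625)]=1;return m
def show(n,m,z,k=3):
    for c in comp(m,k=k)[:2]: print(n,cv2.contourArea(c),rect(p,c,z))
show("stone",roi(265,355,355,410)&(V>150),20)
show("block",roi(165,280,240,370)&(S<60)&(V>150),40)
show("keeper",roi(440,345,550,410)&((H<6)|(H>174))&(S>180),50,1)
show("tray",roi(290,215,460,315)&(S<150)&(V>150),21)
show("handle",roi(580,295,640,385)&(V>150)&(S<170),20)
E
```

```text
stone [ 10 144 232]
tab [ 10 141 139]
tray [ 20  94 249]
pock [ 13 140 219]
pock2 [ 13 139 217]
block [ 30   2 253]
keeper [  1 187 225]
head [ 13 140 198]
handle [ 21  88 252]
rackw [ 15 119 229]
stone 737.0 (array([411.1, 166.4, 122.7,  50.3]), np.float64(-1.5051))
block 749.0 (array([512.8, 358.4,  99. ,  64.8]), np.float64(0.335))
keeper 117.5 (array([ 419.8, -163.9,   54.1,   20.3]), np.float64(0.1119))
tray 5128.0 (array([631.7,  52.4, 311.2, 155.2]), np.float64(-1.5335))
handle 528.0 (array([ 502. , -354.8,  162.3,   30.8]), np.float64(0.418))
```

```bash
cat >> h.py <<'E'
def down(phi): # tool pointing down, tool y at world yaw phi
    y=np.array([np.cos(phi),np.sin(phi),0]);z=np.array([0,0,-1.]);return np.c_[np.cross(y,z),y,z]
def plan(s,pos,phi,name=""):
    R0=Ro.from_quat(s["ee_rot"]);cur=R0.as_matrix()
    d=cur.T@(np.array(pos,float)-s["position"])
    rv=(R0.inv()*Ro.from_matrix(down(phi))).as_rotvec()
    print(name,"shift",np.round(d,1),"rot",np.round(rv,3),"phi now",round(np.arctan2(cur[1,1],cur[0,1])%(2*np.pi),3))
E
python3 - <<'E'
from bench import arm
from h import *
s=arm.read_state();p=arm.camera_params("wrist")
C=-p["R"].T@p["t"];R=Ro.from_quat(s["ee_rot"]).as_matrix()
print("cam in tool",R.T@(C-s["position"]),"cam axes in tool\n",np.round(R.T@p["R"].T,3))
plan(s,(411,166,230),np.pi+.066,"stone")
plan(s,(480,150,230),np.pi+.05,"look")
E
```

```text
cam in tool [  69.04897614    0.25529357 -143.28437721] cam axes in tool
 [[-0.    -0.961 -0.276]
 [ 1.    -0.    -0.   ]
 [ 0.    -0.276  0.961]]
stone shift [-442.1  593.5    1.4] rot [ 2.000e-03  1.000e-03 -1.183e+00] phi now 2.024
look shift [-497.1  548.9    1.3] rot [ 2.000e-03  1.000e-03 -1.167e+00] phi now 2.024
```

Emit:
servo_tool --rows '[[[85, -502, 491, 0, 0, 0, -1.167], [85, -502, 491, 0, 0, 0, -1.167], [85, -502, 491, 0, 0, 0, -1.167], [85, -502, 491, 0, 0, 0, -1.167], [85, -502, 491, 0, 0, 0, -1.167], [85, -502, 491, 0, 0, 0, -1.167], [85, -502, 491, 0, 0, 0, -1.167], [85, -502, 491, 0, 0, 0, -1.167], [85, -502, 491, 0, 0, 0, -1.167], [85, -502, 491, 0, 0, 0, -1.167]]]'

```text
clock: 1.35
position: [484.1, 29.0, 231.3]
ee_rot: [0.725, -0.689, -0.0, 0.0]
contact_force: [1.1, -0.9, -0.5]
gripper_width: 84.8
grasp_force: 0.0
```

Emit:
servo_tool --rows '[[[85, -70, -29, 0, 0, 0, 0], [85, -70, -29, 0, 0, 0, 0], [85, -70, -29, 0, 0, 0, 0], [85, -70, -29, 0, 0, 0, 0]]]'

```text
clock: 1.85
position: [508.9, 97.1, 231.2]
ee_rot: [0.724, -0.69, -0.0, 0.0]
contact_force: [-0.3, -0.2, -0.0]
gripper_width: 84.8
grasp_force: 0.0
```

Run:
```python
from bench import arm
from h import *
import pickle
s=arm.read_state();p=arm.camera_params("wrist");im=arm.get_image("wrist")[:,:,::-1]
pickle.dump((s,p),open("w1.pkl","wb"));cv2.imwrite("pics/w1.png",im);print(s["position"],s["joint_vel"].max())
```

```text
[508.8559471   97.12596362 231.15222603] 0.002650252055241353
```

View pics/w1.png

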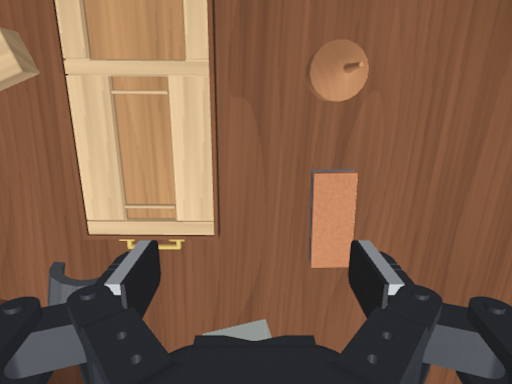

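The wrist view shows the tray with its long pocket spanning about (110–180, 78–220), ribs at rows 92 and 207, and the stone's top face at (334,220).

Run:
```python
from bench import arm
from h import *
import pickle
s,p=pickle.load(open("w1.pkl","rb"));im=cv2.imread("pics/w1.png")
hsv=cv2.cvtColor(im,cv2.COLOR_BGR2HSV).astype(int);H,S,V=[hsv[...,i] for i in range(3)]
def roi(x0,y0,x1,y1):
    m=np.zeros(H.shape,bool);m[y0:y1,x0:x1]=1;return m
# stone top
for thr in(170,190):
    c=comp(roi(300,150,365,280)&(V>thr))[0];print("stone",cv2.contourArea(c),rect(p,c,20))
# profile of S,V down pocket and across
for c in (145,150): print("col",c,[(r,S[r,c],V[r,c]) for r in list(range(70,100))+list(range(198,236))])
for r in (150,):print("row",r,[(x,S[r,x],V[r,x]) for x in list(range(78,88))+list(range(108,122))+list(range(166,178))+list(range(208,220))])
```

```text
stone 3747.5 (array([412.6, 166.4, 119.4,  49.6]), np.float64(-1.5081))
stone 3613.0 (array([412.7, 166.5, 118.8,  48.3]), np.float64(-1.5052))
col 145 [(70, np.int64(82), np.int64(217)), (71, np.int64(83), np.int64(217)), (72, np.int64(83), np.int64(218)), (73, np.int64(84), np.int64(215)), (74, np.int64(87), np.int64(206)), (75, np.int64(87), np.int64(196)), (76, np.int64(98), np.int64(189)), (77, np.int64(126), np.int64(180)), (78, np.int64(125), np.int64(181)), (79, np.int64(123), np.int64(181)), (80, np.int64(124), np.int64(181)), (81, np.int64(125), np.int64(182)), (82, np.int64(124), np.int64(183)), (83, np.int64(124), np.int64(183)), (84, np.int64(123), np.int64(183)), (85, np.int64(122), np.int64(184)), (86, np.int64(125), np.int64(184)), (87, np.int64(125), np.int64(184)), (88, np.int64(125), np.int64(185)), (89, np.int64(123), np.int64(179)), (90, np.int64(102), np.int64(177)), (91, np.int64(85), np.int64(209)), (92, np.int64(81), np.int64(223)), (93, np.int64(87), np.int64(213)), (94, np.int64(114), np.int64(184)), (95, np.int64(125), np.int64(186)), (96, np.int64(125), n
[... 5010 characters left out ...]
64(194)), (171, np.int64(118), np.int64(184)), (172, np.int64(93), np.int64(198)), (173, np.int64(82), np.int64(228)), (174, np.int64(79), np.int64(235)), (175, np.int64(81), np.int64(233)), (176, np.int64(80), np.int64(232)), (177, np.int64(80), np.int64(232)), (208, np.int64(83), np.int64(219)), (209, np.int64(82), np.int64(221)), (210, np.int64(84), np.int64(219)), (211, np.int64(97), np.int64(189)), (212, np.int64(137), np.int64(134)), (213, np.int64(133), np.int64(138)), (214, np.int64(129), np.int64(140)), (215, np.int64(130), np.int64(129)), (216, np.int64(133), np.int64(92)), (217, np.int64(139), np.int64(75)), (218, np.int64(136), np.int64(111)), (219, np.int64(135), np.int64(130))]
```

```bash
cat > tray.py <<'E'
from h import *
def tray(p,im):
    S=cv2.GaussianBlur(cv2.cvtColor(im,cv2.COLOR_BGR2HSV)[...,1].astype(np.float32),(3,3),0)
    def cross(v,i0,i1,up):
        for i in range(i0,i1):
            a,b=v[i]-108,v[i+1]-108
            if (a<=0<b) if up else (a>0>=b): return i+a/(a-b)
    L=[];Rr=[];A=[];B=[]
    for r in range(105,195,3):
        a=cross(S[r],105,130,True);b=cross(S[r],150,185,False)
        if a:L.append((a,r))
        if b:Rr.append((b,r))
    for c in range(126,166,3):
        v=255-S[:,c]
        A.append((c,86+np.average(np.arange(0,12),weights=np.clip(v[86:98]-145,0,None))))
        B.append((c,200+np.average(np.arange(2,12),weights=np.clip(v[202:212]-150,0,None))))
    L,Rr,A,B=ray(p,L,12),ray(p,Rr,17),ray(p,A,18.5),ray(p,B,18.5)
    def dirn(P):
        v=cv2.fitLine(P[:,:2].astype(np.float32),cv2.DIST_HUBER,0,.01,.01).ravel();return v
    l,r,a,b=map(dirn,(L,Rr,A,B))
    print("yaws",[round(np.arctan(-q[0]/q[1]),4) for q in(l,r)],[round(np.arctan(q[1]/q[0]),4) for q in(a,b)])
    yaw=np.mean([np.arctan(-q[0]/q[1]) for q in(l,r)])
    ex=np.array([np.cos(yaw),np.sin(yaw)]);ey=np.array([-ex[1],ex[0]])
    m=[np.median(q[:,:2],0) for q in(L,Rr,A,B)]
    print("width",(m[0]-m[1])@ex,"rib gap",(m[3]-m[2])@ey)
    well=ex*((m[0]+m[1])@ex/2)+ey*((m[2]+m[3])@ey/2)
    print("well",well,"yaw",yaw,"block well",well-130*ey)
if __name__=="__main__":
    import pickle
    s,p=pickle.load(open("w1.pkl","rb"));tray(p,cv2.imread("pics/w1.png"))
    plan(s,(412.6,166.4,110),np.pi+.065,"stone hi")
E
python3 tray.py
```

```text
yaws [np.float32(0.0418), np.float32(0.0397)] [np.float32(0.041), np.float32(0.0349)]
width 59.94476284740553 rib gap 128.27423622814828
well [632.82100942  93.21589351] yaw 0.04073955 block well [638.1156862  -36.67624211]
stone hi shift [-73.9  92.7 121.2] rot [ 0.001 -0.    -0.016] phi now 3.19
```

Emit:
servo_tool --rows '[[[68, -74, 93, 60, 0, 0, -0.016], [68, -74, 93, 100, 0, 0, -0.016], [68, -74, 93, 150, 0, 0, -0.016], [68, -74, 93, 190, 0, 0, -0.016], [68, -74, 93, 215, 0, 0, -0.016], [68, -74, 93, 223, 0, 0, -0.016], [68, -74, 93, 224, 0, 0, -0.016], [40, -74, 93, 224, 0, 0, -0.016], [40, -74, 93, 224, 0, 0, -0.016], [40, -74, 93, 224, 0, 0, -0.016]]]'

```text
clock: 3.15
position: [413.5, 167.7, 8.9]
ee_rot: [0.73, -0.683, 0.0, -0.001]
contact_force: [-2.0, -1.7, 6.1]
gripper_width: 47.7
grasp_force: 62.1
```

Run:
```python
from bench import arm
from h import *
s=arm.read_state();print(s["gripper_width"],s["grasp_force"],s["contact_force"],s["position"])
plan(s,(632.8,93.2,60),np.pi+.041,"well")
cv2.imwrite("pics/w2.png",arm.get_image("wrist")[:,:,::-1])
```

```text
47.66683090389011 62.10541605949402 [-2.01337701 -1.68934353  6.05170399] [413.47723684 167.74857973   8.86139354]
well shift [  88.8 -214.   -50.8] rot [-0.002  0.001  0.025] phi now 3.208
```

View pics/w2.png

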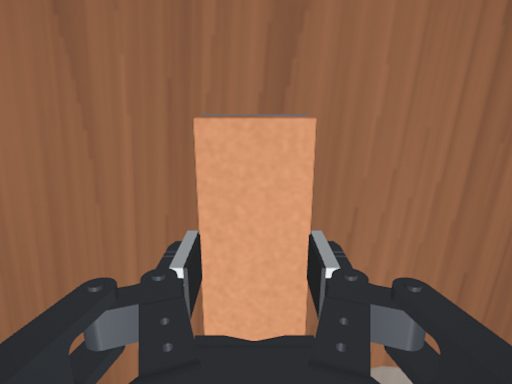

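Emit:
servo_tool --rows '[[[40, 0, 0, -20, 0, 0, 0], [40, 0, 0, -61, 0, 0, 0], [40, 87.5, -214, -61, 0, 0, 0.025], [40, 87.5, -214, -61, 0, 0, 0.025], [40, 87.5, -214, -61, 0, 0, 0.025], [40, 87.5, -214, -61, 0, 0, 0.025], [40, 87.5, -214, -61, 0, 0, 0.025], [40, 87.5, -214, -61, 0, 0, 0.025]]]'

```text
clock: 4.2
position: [630.9, 94.0, 67.6]
ee_rot: [0.721, -0.693, -0.001, 0.001]
contact_force: [-0.7, -0.3, -4.4]
gripper_width: 48.1
grasp_force: 64.2
```

Run:
```python
from bench import arm
from h import *
import pickle
s=arm.read_state();p=arm.camera_params("wrist");im=arm.get_image("wrist")[:,:,::-1]
pickle.dump((s,p),open("w3.pkl","wb"));cv2.imwrite("pics/w3.png",im)
print(s["gripper_width"],s["grasp_force"],s["contact_force"],s["position"],s["joint_vel"].max())
plan(s,(632.8,94.5,70),np.pi+.041)
```

```text
48.09219211212987 64.17059898376465 [-0.65232792 -0.26262409 -4.41705227] [630.86752942  93.95165469  67.6320864 ] 0.01696582138490534
 shift [-0.5 -1.9 -2.4] rot [ 0.002  0.    -0.001] phi now 3.181
```

View pics/w3.png

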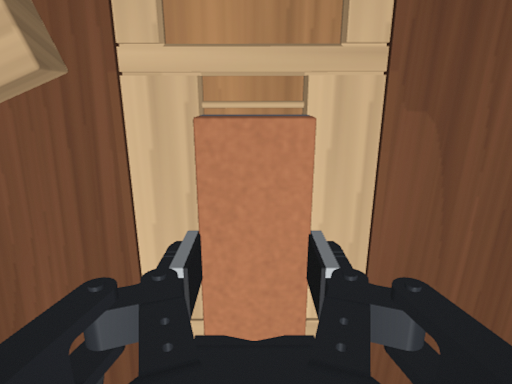

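Run:
```python
from h import *
import pickle
s,p=pickle.load(open("w3.pkl","rb"));im=cv2.imread("pics/w3.png")
hsv=cv2.cvtColor(im,cv2.COLOR_BGR2HSV).astype(int);S=hsv[...,1];V=hsv[...,2]
for c in(225,255,285): print(c,"rib S",S[97:112,c],"stone V",V[110:122,c],"S",S[110:122,c])
for r in(88,): print("row",S[r,195:210],S[r,298:312])
print("stone row130",V[130,190:202],V[130,308:320])
print("rib2 row",S[312:328,198],S[312:328,312])
```

```text
225 rib S [128 129 130 126 104  96  94  91  90  90  96 121 131 129 127] stone V [168 168 169 166 133  80 107 128 155 171 175 175] S [129 127 130 126  92  16 124 145 140 137 138 137]
255 rib S [132 132 131 126 101  96  93  90  91  90  99 127 131 129 129] stone V [160 160 161 157 127  79 107 130 155 170 172 171] S [129 129 131 128  88  13 124 145 140 138 138 137]
285 rib S [133 131 134 123  98  96  91  91  89  89  98 129 134 131 131] stone V [148 148 148 145 119  82 110 129 159 176 180 180] S [131 131 133 128  81  12 123 144 136 135 136 136]
row [ 93  91  94  99  99  98  97 107 127 131 130 129 128 129 128] [132 130 129 131 127 114 100 102 101 101  92  88  89  89]
stone row130 [186 186 190 173 155 172 177 175 174 173 172 172] [176 177 177 177 177 177 169 171 197 209 208 207]
rib2 row [ 91  90  92  92  91  93  97 104 100  91  89  88  89  89  90  91] [ 89  89  90  89  88  92 103 101  95  88  90  91  90  92  92  92]
```

Run:
```python
from h import *
import pickle
s,p=pickle.load(open("w3.pkl","rb"))
yaw=.0407;ex=np.array([np.cos(yaw),np.sin(yaw)]);ey=np.array([-ex[1],ex[0]])
f=lambda uv,z:ray(p,uv,z)[0,:2]@np.c_[ex,ey]
print("rib",f((255,104.5),18.5)); 
for zt in(78,80): print("stone end",f((255,116.3),zt), "sides",f((194.3,130),zt),f((315,130),zt))
print("pocket sides",f((201.7,88),12),f((303.7,88),12),"tcp",s["position"][:2]@np.c_[ex,ey])
print("rib2",f((198,319.3),19),f((312,318.5),19))
w=np.array([632.82,93.216]);print("well est",w@np.c_[ex,ey])
```

```text
rib [634.31683209   3.48031808]
stone end [634.56015574   6.68870227] sides [659.43804148  12.15202859] [609.95933659  12.20415396]
stone end [634.56831045   6.57136483] sides [659.0719509   11.95250473] [610.3375686   12.00384596]
pocket sides [665.8531446   -5.85228759] [605.43898564  -5.79762095] tcp [634.16786541  68.20463016]
rib2 [674.52323537 150.01271014] [594.15829382 149.4993997 ]
well est [636.08878621  67.39014108]
```

Emit:
servo_tool --rows '[[[40, -1.1, -1.0, 5, 0, 0, 0], [40, -1.1, -1.0, 20, 0, 0, 0], [40, -1.1, -1.0, 34, 0, 0, 0], [40, -1.1, -1.0, 39, 0, 0, 0], [40, -1.1, -1.0, 42, 0, 0, 0], [40, -1.1, -1.0, 44, 0, 0, 0], [40, -1.1, -1.0, 45.5, 0, 0, 0], [40, -1.1, -1.0, 46.5, 0, 0, 0]]]'

```text
clock: 5.25
position: [633.3, 95.5, 22.0]
ee_rot: [0.721, -0.692, 0.0, -0.0]
contact_force: [-1.1, 0.1, -3.8]
gripper_width: 47.9
grasp_force: 64.1
```

Emit:
servo_tool --rows '[[[40, 0, 0.8, 0.5, 0, 0, 0], [40, 0, 0.8, 1, 0, 0, 0], [40, 0, 0.8, 1.5, 0, 0, 0], [40, 0, 0.8, 1.5, 0, 0, 0]]]'

```text
clock: 5.75
position: [632.3, 95.5, 21.0]
ee_rot: [0.722, -0.692, 0.0, -0.0]
contact_force: [-1.7, -0.9, 1.6]
gripper_width: 48.1
grasp_force: 64.8
```

Emit:
servo_tool --rows '[[[52, 0, 0, 0, 0, 0, 0], [56, 0, 0, 0, 0, 0, 0], [62, 0, 0, 0, 0, 0, 0], [66, 0, 0, -5, 0, 0, 0], [68, 0, 0, -40, 0, 0, 0], [68, 0, 0, -100, 0, 0, 0], [68, 0, 0, -160, 0, 0, 0], [68, 0, 0, -210, 0, 0, 0], [68, 0, 0, -210, 0, 0, 0]]]'

```text
clock: 6.88
position: [634.8, 96.0, 236.8]
ee_rot: [0.722, -0.692, 0.003, -0.005]
contact_force: [-0.0, 0.1, -0.7]
gripper_width: 68.2
grasp_force: 0.0
```

Run:
```python
from bench import arm
from h import *
import pickle
s=arm.read_state();p=arm.camera_params("wrist");im=arm.get_image("wrist")[:,:,::-1]
pickle.dump((s,p),open("w4.pkl","wb"));cv2.imwrite("pics/w4.png",im)
print(s["gripper_width"],s["contact_force"],s["position"])
hsv=cv2.cvtColor(im,cv2.COLOR_BGR2HSV).astype(int);S=hsv[...,1];V=hsv[...,2];H=hsv[...,0]
m=np.zeros(S.shape,bool);m[100:300,200:310]=1
c=comp(m&(H<12)&(S>120))[0];print("stone",rect(p,c,32))
plan(s,(420,-164-40,200),np.pi+.11,"rack look")
```

```text
68.23673234284256 [-0.00210726  0.08032954 -0.72898078] [634.80279496  96.04120652 236.79502168]
stone (array([646.5, 239.8,  66.9,  57.7]), np.float64(-1.5598))
rack look shift [291.  227.5  33.3] rot [-0.012  0.002 -0.068] phi now 3.183
```

View pics/w4.png

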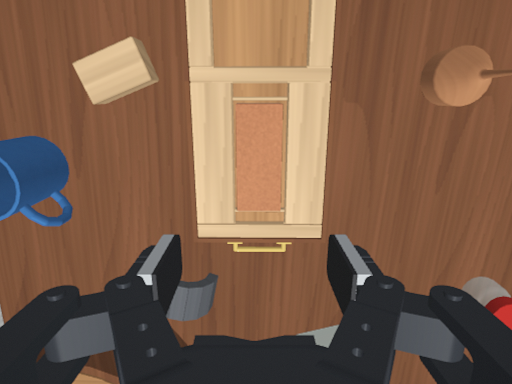

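The stone lies fully between the ribs, at about (259,155). Next is the rack.

Emit:
servo_tool --rows '[[[75, 277, 227, 33, -0.01, 0, -0.068], [75, 277, 227, 33, -0.01, 0, -0.068], [75, 277, 227, 33, -0.01, 0, -0.068], [75, 277, 227, 33, -0.01, 0, -0.068], [75, 277, 227, 33, -0.01, 0, -0.068], [75, 277, 227, 33, -0.01, 0, -0.068], [75, 277, 227, 33, -0.01, 0, -0.068], [75, 277, 227, 33, -0.01, 0, -0.068]]]'

```text
clock: 7.92
position: [416.7, -190.6, 196.7]
ee_rot: [0.744, -0.668, -0.004, 0.004]
contact_force: [-0.4, 0.1, 0.3]
gripper_width: 74.7
grasp_force: 0.0
```

Run:
```python
from bench import arm
from h import *
import pickle
s=arm.read_state();p=arm.camera_params("wrist");im=arm.get_image("wrist")[:,:,::-1]
pickle.dump((s,p),open("w5.pkl","wb"));cv2.imwrite("pics/w5.png",im)
print(s["position"],s["joint_vel"].max())
hsv=cv2.cvtColor(im,cv2.COLOR_BGR2HSV).astype(int);S=hsv[...,1];V=hsv[...,2];H=hsv[...,0]
for c in comp(((H<6)|(H>174))&(S>170)&(V>100))[:3]: print(cv2.contourArea(c),cv2.boundingRect(c),[rect(p,c,z) for z in(44,57)])
```

```text
[ 416.70447122 -190.57270893  196.7135334 ] 0.020962866648708077
1460.5 (216, 184, 59, 32) [(array([ 421.6, -163.5,   55.9,   31.3]), np.float64(0.1395)), (array([ 421.8, -167.7,   53.5,   30. ]), np.float64(0.1395))]
```

View pics/w5.png

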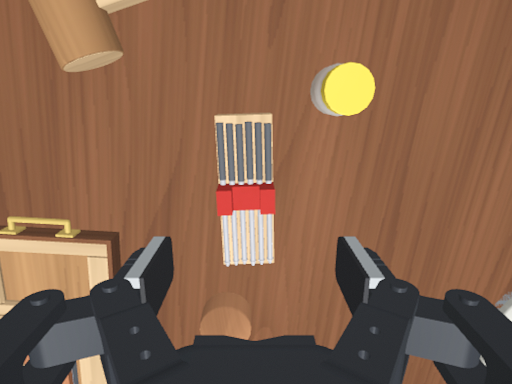

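The rack is at (245,190) and its red keeper spans (216–275, 184–215).

Run:
```python
from h import *
import pickle
s,p=pickle.load(open("w5.pkl","rb"));im=cv2.imread("pics/w5.png")
hsv=cv2.cvtColor(im,cv2.COLOR_BGR2HSV).astype(int);S=hsv[...,1];V=hsv[...,2];H=hsv[...,0]
m=np.zeros(S.shape,bool);m[100:275,200:290]=1
m=m&((S<112)|(((H<6)|(H>174))&(S>165)))
c=comp(m,k=3)[0];print(cv2.boundingRect(c));cv2.imwrite("pics/m5.png",m*255)
L=[];Rr=[]
for r in list(range(118,180,3))+list(range(220,258,3)):
    x=np.flatnonzero(m[r]);L.append((x[0]-.5,r));Rr.append((x[-1]+.5,r))
for n,q in(("L",L),("R",Rr)):
    q=np.array(q)
    P=ray(p,q,30)[:,:2].astype(np.float32)
    v=cv2.fitLine(P,cv2.DIST_HUBER,0,.01,.01).ravel();print(n,"yaw",np.arctan(-v[0]/v[1]),v[2:])
for col in(225,245,265):
    y=np.flatnonzero(m[:,col]);print(col,y[0],y[-1],ray(p,(col,y[0]-.5),30)[0,:2],ray(p,(col,y[-1]+.5),30)[0,:2],ray(p,(col,y[-1]+.5),36)[0,:2])
for col in(222,268):
    y=np.flatnonzero((((H<6)|(H>174))&(S>165))[:,col]);print("ear",y[0],y[-1],[ray(p,(col,y[0]-.5),z)[0,1] for z in(57,)],[ray(p,(col,y[-1]+.5),z)[0,1] for z in(57,40)])
for r in(190,198,205):
    print(r,V[r,212:222],H[r,212:220],V[r,268:280])
```

```text
(214, 113, 61, 154)
L yaw 0.1398724 [ 449.72583 -167.14868]
R yaw 0.13445659 [ 394.59448 -171.54636]
225 114 265 [ 448.91254553 -241.06349981] [435.56594195 -81.58064703] [435.39017005 -85.02158332]
245 113 264 [ 430.28266427 -244.00602528] [414.21958998 -84.99584924] [414.45700465 -88.37067982]
265 113 263 [ 411.55367013 -246.03624157] [392.88475929 -88.40920816] [393.53513753 -91.71796872]
ear 186 214 [np.float64(-178.32520921405512)] [np.float64(-150.13947680383166), np.float64(-143.57865037516933)]
ear 184 212 [np.float64(-184.65244652006356)] [np.float64(-156.64364799435936), np.float64(-150.47356399665472)]
190 [148 150 148 144 144 148 153 159 158 159] [12 12 12 12  7  1  1  1] [226 226 225 225 225 227 213 170 139 143 144 147]
198 [149 149 147 140 192 225 222 223 223 223] [11 12 11 13  5  1  1  1] [222 222 222 222 222 223 211 170 142 147 149 149]
205 [149 149 145 140 165 208 224 223 223 223] [12 12 11 12  7  3  1  1] [224 223 223 223 223 224 211 172 145 151 151 148][ WARN:0@0.441] global loadsave.cpp:1063 imwrite_ Unsupported depth image for selected encoder is fallbacked to CV_8U.
```

Run:
```python
from bench import arm
from h import *
s=arm.read_state();print(s["position"])
plan(s,(421.7,-165.8,80),np.pi+.137);plan(s,(421.7,-165.8,26),np.pi+.137)
```

```text
[ 417.18357525 -190.23473253  196.88072278]
 shift [-23.7  -8.4 116.8] rot [ 0.011  0.001 -0.028] phi now 3.251
 shift [-23.7  -9.  170.8] rot [ 0.011  0.001 -0.028] phi now 3.251
```

Emit:
servo_tool --rows '[[[75, -23.7, -8.4, 60, 0.011, 0, -0.028], [75, -23.7, -8.6, 115, 0.011, 0, -0.028], [75, -23.7, -9, 145, 0.011, 0, -0.028], [75, -23.7, -9, 165, 0.011, 0, -0.028], [75, -23.7, -9, 171, 0.011, 0, -0.028], [75, -23.7, -9, 171, 0.011, 0, -0.028], [45, -23.7, -9, 171, 0.011, 0, -0.028], [45, -23.7, -9, 171, 0.011, 0, -0.028], [45, -23.7, -9, 171, 0.011, 0, -0.028], [45, -23.7, -9, 171, 0.011, 0, -0.028]]]'

```text
clock: 9.22
position: [422.2, -166.1, 27.3]
ee_rot: [0.754, -0.657, 0.001, -0.001]
contact_force: [0.4, 2.0, 6.7]
gripper_width: 53.3
grasp_force: 64.3
```

Run:
```python
from bench import arm
from h import *
s=arm.read_state();print(s["position"],s["gripper_width"],s["grasp_force"],s["contact_force"])
plan(s,(632.8,93.5,110),np.pi+.041)
```

```text
[ 422.17192735 -166.13692898   27.34096689] 53.26101998746638 64.293552339077 [0.39467951 2.04143763 6.65753866]
 shift [-228.4 -244.4  -81.9] rot [-0.003  0.     0.096] phi now 3.279
```

Emit:
servo_tool --rows '[[[45, 0, 0, -15, 0, 0, 0], [45, 0, 0, -62, 0, 0, 0], [45, -228, -244, -63, 0, 0, 0.096], [45, -228, -244, -63, 0, 0, 0.096], [45, -228, -244, -63, 0, 0, 0.096], [45, -228, -244, -63, 0, 0, 0.096], [45, -228, -244, -63, 0, 0, 0.096], [45, -228, -244, -63, 0, 0, 0.096], [45, -228, -244, -63, 0, 0, 0.096], [45, -228, -244, -63, 0, 0, 0.096]]]'

```text
clock: 10.48
position: [630.8, 92.2, 88.9]
ee_rot: [0.721, -0.693, -0.001, 0.0]
contact_force: [-0.7, -0.4, -2.9]
gripper_width: 53.0
grasp_force: 64.4
```

Run:
```python
from bench import arm
from h import *
import pickle
s=arm.read_state();p=arm.camera_params("wrist");im=arm.get_image("wrist")[:,:,::-1]
pickle.dump((s,p),open("w6.pkl","wb"));cv2.imwrite("pics/w6.png",im)
print(s["position"],s["gripper_width"],s["grasp_force"],s["contact_force"],abs(s["joint_vel"]).max())
plan(s,(632.8,93.5,90),np.pi+.041)
```

```text
[630.81250426  92.18460168  88.86424213] 52.9904495683811 64.43902865052223 [-0.67209083 -0.39698147 -2.85337852] 0.014651855442305732
 shift [-1.2 -2.  -1.1] rot [ 0.001  0.    -0.001] phi now 3.182
```

View pics/w6.png

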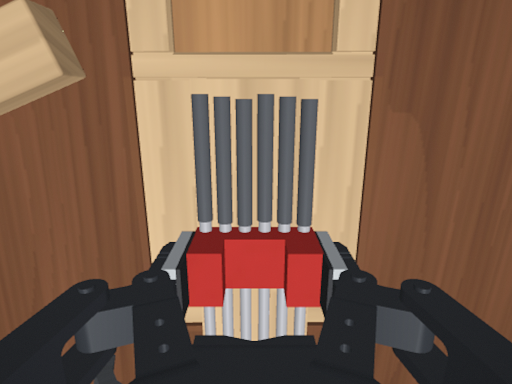

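Run:
```python
from h import *
import pickle
yaw=.0407;ex=np.array([np.cos(yaw),np.sin(yaw)]);ey=np.array([-ex[1],ex[0]]);E=np.c_[ex,ey]
f=lambda p,uv,z:np.round(ray(p,uv,z)[0,:2]@E,2)
s,p=pickle.load(open("w4.pkl","rb"));im=cv2.imread("pics/w4.png")
S=cv2.cvtColor(im,cv2.COLOR_BGR2HSV)[...,1].astype(int)
print("ribs S",S[94:105,260],S[203:222,260]);print("row90/218 S",S[90,226:240],S[90,282:294])
s6,p6=pickle.load(open("w6.pkl","rb"));im=cv2.imread("pics/w6.png");h=cv2.cvtColor(im,cv2.COLOR_BGR2HSV).astype(int)
for c in(233,254,276):print(c,h[46:56,c,1],h[74:84,c,2],"V",h[84:110,c,2])
print("board sides V",h[150,185:200,2],h[150,305:325,2])
print("red row260",[np.flatnonzero(((h[r,:,0]<6)|(h[r,:,0]>174))&(h[r,:,1]>165))[[0,-1]] for r in(280,295)])
print("tcp",s6["position"][:2]@E)
```

```text
ribs S [122 124 113  87  82  84 102 124 120 117 133] [128 129 129 129 128 128 129 118 104 123 122 123 123 123 123 122 123 121
 106]
row90/218 S [ 84  84  84  83  85  91  98 116 123 122 121 121 120 121] [124 123 122 122 119 106  95  88  79  80  80  81]
233 [125 125 125 124 125 120 100  96  94  87] [209 209 205 192 198 215 219 218 218 218] V [218 218 219 218 219 218 219 218 219 218 219 219 219 219 220 221 221 221
 221 221 222 222 222 222 222 221]
254 [128 128 128 128 129 123 101  98  95  87] [209 209 205 191 192 202 204 204 204 204] V [204 203 204 204 204 204 204 204 204 204 204 204 204 204 206 205 205 206
 206 206 206 206 206 206 206 207]
276 [128 128 128 128 129 122 101  96  94  86] [208 209 205 189 194 211 215 214 214 214] V [214 214 214 214 214 214 215 215 215 215 215 216 217 216 216 216 217 217
 216 217 217 217 217 217 217 217]
board sides V [213 215 216 217 218 218 219 220 201 131  82  91  96  99 102] [ 97 100 103 106 104 103 101 100  97  88 181 224 222 218 213 208 206 205
 204 204]
red row260 [array([188, 320]), array([189, 320])]
tcp [634.04098661  66.44127941]
```

Run:
```python
from h import *
import pickle
yaw=.0407;ex=np.array([np.cos(yaw),np.sin(yaw)]);ey=np.array([-ex[1],ex[0]]);E=np.c_[ex,ey]
f=lambda p,uv,z:np.round(ray(p,uv,z)[0,:2]@E,2)
s,p=pickle.load(open("w4.pkl","rb"));s6,p6=pickle.load(open("w6.pkl","rb"))
print("well y from w4 rib",f(p,(260,98.3),18.5)+[0,64.5],"sides",f(p,(232.5,90),12),f(p,(287,90),12))
print("w6 block pocket edge -> well y",f(p6,(254,51.8),17)+[0,97.5], f(p6,(254,51.8),12)+[0,97.5])
print("keeper sides",f(p6,(187.7,280),117),f(p6,(320.5,280),117))
t=s6["position"];dz=t[2]-27.3
for r in(77,78.5):print("board end ->centre",f(p6,(254,r),dz+30)+[0,78])
print("ear near edge ctr",f(p6,(205,304),dz+57)-[0,12],f(p6,(303,304),dz+57)-[0,12],"notch near",f(p6,(255,287.5),dz+44)-[0,12])
h=cv2.imread("pics/w6.png");print(h[298:308,205,2],h[298:308,303,2])
```

```text
well y from w4 rib [635.42  68.04] sides [665.63  -5.16] [605.86  -5.19]
w6 block pocket edge -> well y [634.83  68.05] [634.83  67.43]
keeper sides [661.88  69.  ] [607.83  69.04]
board end ->centre [634.84  67.45]
board end ->centre [634.84  68.04]
ear near edge ctr [655.05  67.21] [614.76  67.24] notch near [634.45  67.99]
[195 195 195 195 196 196 195 197 191 174] [195 195 195 195 195 196 196 196 195 190]
```

Emit:
servo_tool --rows '[[[45, -0.5, 0, 10, 0, 0, 0], [45, -0.5, 0, 22, 0, 0, 0], [45, -0.5, 0, 28, 0, 0, 0], [45, -0.5, 0, 28, 0, 0, 0]]]'

```text
clock: 11.02
position: [631.6, 93.2, 60.6]
ee_rot: [0.721, -0.693, -0.0, 0.0]
contact_force: [0.5, -0.5, -2.9]
gripper_width: 53.3
grasp_force: 64.5
```

Run:
```python
from bench import arm
from h import *
yaw=.0407;ex=np.array([np.cos(yaw),np.sin(yaw)]);ey=np.array([-ex[1],ex[0]]);E=np.c_[ex,ey]
s=arm.read_state();t=E@np.array([634.9,67.15])
print(s["position"],s["position"][:2]@E,s["contact_force"]);plan(s,(*t,39.3),np.pi+yaw)
```

```text
[631.55665724  93.1652878   60.57812323] [634.82442625  67.39087473] [ 0.50581141 -0.54424734 -2.89318627]
 shift [ 0.2 -0.1 21.3] rot [ 0.001 -0.     0.   ] phi now 3.182
```

Emit:
servo_tool --rows '[[[45, 0, 0, 7, 0, 0, 0], [45, 0, 0, 12, 0, 0, 0], [45, 0, 0, 15, 0, 0, 0], [45, 0, 0, 17, 0, 0, 0], [45, 0, 0, 18.5, 0, 0, 0], [45, 0, 0, 19.5, 0, 0, 0], [45, 0, 0, 20.3, 0, 0, 0]]]'

```text
clock: 11.9
position: [632.2, 93.5, 41.4]
ee_rot: [0.721, -0.692, 0.0, -0.001]
contact_force: [-1.1, -0.0, -3.3]
gripper_width: 53.1
grasp_force: 64.5
```

Emit:
servo_tool --rows '[[[45, 0.2, 0.5, 0.7, 0, 0, 0], [45, 0.2, 0.5, 1.4, 0, 0, 0], [45, 0.2, 0.5, 2, 0, 0, 0], [45, 0.2, 0.5, 2.3, 0, 0, 0]]]'

```text
clock: 12.4
position: [631.6, 93.3, 39.4]
ee_rot: [0.721, -0.692, 0.0, -0.001]
contact_force: [-1.9, 1.0, 0.9]
gripper_width: 52.6
grasp_force: 64.9
```

Emit:
servo_tool --rows '[[[55, 0, 0, 0, 0, 0, 0], [60, 0, 0, 0, 0, 0, 0], [65, 0, 0, 0, 0, 0, 0], [70, 0, 0, -20, 0, 0, 0], [75, 0, 0, -75, 0, 0, 0], [80, -60, 20, -120, 0, 0, -0.1], [80, -120, 40, -161, 0, 0, -0.3], [80, -170, 60, -161, 0, 0, -0.5], [80, -220, 80, -161, 0, 0, -0.7], [80, -278, 80, -161, 0, 0, -0.9]]]'

```text
clock: 13.65
position: [539.1, 367.0, 201.7]
ee_rot: [0.944, -0.33, 0.001, -0.001]
contact_force: [0.8, 0.1, 0.4]
gripper_width: 80.0
grasp_force: 0.0
```

Run:
```python
from bench import arm
from h import *
s=arm.read_state();plan(s,(540,368,200),5.05);print(s["position"])
```

```text
shift [ 0.1 -1.3  1.7] rot [-0.002 -0.002 -1.011] phi now 4.039
[539.09721062 366.99363131 201.65208751]
```

Emit:
servo_tool --rows '[[[80, 0, 0, 0, 0, 0, -1.01], [80, 0, 0, 0, 0, 0, -1.01], [80, 0, 0, 0, 0, 0, -1.01], [80, 0, 0, 0, 0, 0, -1.01], [80, 0, 0, 0, 0, 0, -1.01], [80, 0, 0, 0, 0, 0, -1.01], [80, 0, 0, 0, 0, 0, -1.01], [80, 0, 0, 0, 0, 0, -1.01]]]'

```text
clock: 14.65
position: [540.3, 365.3, 200.1]
ee_rot: [0.986, 0.164, 0.001, -0.0]
contact_force: [0.5, -0.1, -0.8]
gripper_width: 79.9
grasp_force: 0.0
```

Run:
```python
from bench import arm
from h import *
import pickle
s=arm.read_state();p=arm.camera_params("wrist");im=arm.get_image("wrist")[:,:,::-1]
pickle.dump((s,p),open("w7.pkl","wb"));cv2.imwrite("pics/w7.png",im)
print(s["position"],abs(s["joint_vel"]).max())
hsv=cv2.cvtColor(im,cv2.COLOR_BGR2HSV).astype(int);S=hsv[...,1];V=hsv[...,2]
print(S[180:200:5,240:280:10],V[180:200:5,240:280:10])
for t in(130,190,205,225): 
    c=comp((S<40)&(V>t))[0];b=rect(p,c,40);print(t,cv2.contourArea(c),cv2.boundingRect(c),b)
plan(s,(*b[0][:2],24),np.pi*1.5+b[1])
```

```text
[540.32148722 365.32559246 200.07735681] 0.004238837641664707
[[16  6  6  5]
 [ 6  6  6  6]
 [ 7  6  5  6]
 [ 7  5  6  6]] [[178 247 246 246]
 [248 247 246 246]
 [247 246 246 246]
 [247 246 246 246]]
130 5559.0 (220, 144, 63, 94) (array([520.1, 362.4,  96. ,  60.2]), np.float64(0.3235))
190 5206.0 (220, 149, 62, 89) (array([517.8, 361.8,  91.2,  59.5]), np.float64(0.3242))
205 5113.0 (220, 149, 62, 89) (array([517.7, 361.8,  90.9,  59.1]), np.float64(0.3232))
225 4973.0 (221, 150, 61, 87) (array([517.9, 361.7,  89.1,  58.2]), np.float64(0.3249))
 shift [-22.6  -3.8 176.1] rot [-0.    -0.001  0.004] phi now 5.042
```

View pics/w7.png

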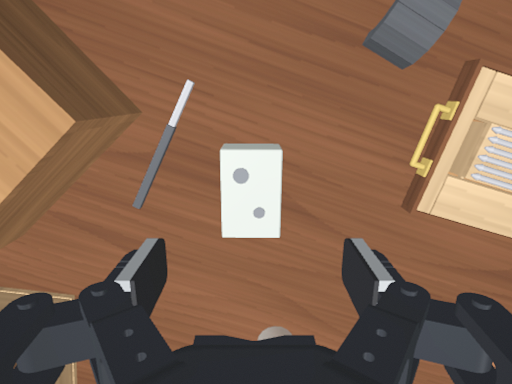

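The block's top face spans (220–282, 149–238) and is clear of its neighbours.

Emit:
servo_tool --rows '[[[80, -22.6, -3.8, 60, 0, 0, 0.004], [80, -22.6, -3.8, 115, 0, 0, 0.004], [80, -22.6, -3.8, 155, 0, 0, 0.004], [80, -22.6, -3.8, 177, 0, 0, 0.004], [80, -22.6, -3.8, 184, 0, 0, 0.004], [80, -22.6, -3.8, 184, 0, 0, 0.004], [50, -22.6, -3.8, 184, 0, 0, 0.004], [50, -22.6, -3.8, 184, 0, 0, 0.004], [50, -22.6, -3.8, 184, 0, 0, 0.004]]]'

```text
clock: 15.82
position: [518.8, 362.7, 17.9]
ee_rot: [0.987, 0.163, 0.002, -0.001]
contact_force: [-1.6, 0.5, 6.3]
gripper_width: 58.6
grasp_force: 68.1
```

Run:
```python
from bench import arm
from h import *
yaw=.0407;ex=np.array([np.cos(yaw),np.sin(yaw)]);ey=np.array([-ex[1],ex[0]]);E=np.c_[ex,ey]
s=arm.read_state();print(s["position"],s["gripper_width"],s["grasp_force"],s["contact_force"])
b=np.array([517.8,361.8]);R=Ro.from_quat(s["ee_rot"]).as_matrix()
print("block in tool",R[:2,:2].T@(b-s["position"][:2]))
t=E@np.array([635.7,68-130]);print("well",t)
plan(s,(*t,90),np.pi*1.5+yaw)
```

```text
[518.7622138  362.67597244  17.92981648] 58.61821135777112 68.10342192649841 [-1.58288781  0.48493448  6.31141481]
block in tool [-1.19241694  0.52085464]
well [637.69626072 -36.08280836]
 shift [-15.  415.7 -72.8] rot [-0.002 -0.004  0.286] phi now 5.039
```

Emit:
servo_tool --rows '[[[50, 0, 0, -20, 0, 0, 0], [50, 0, 0, -80, 0, 0, 0], [50, -14, 100, -110, 0, 0, 0.1], [50, -14, 416, -110, 0, 0, 0.286], [50, -14, 416, -110, 0, 0, 0.286], [50, -14, 416, -110, 0, 0, 0.286], [50, -14, 416, -110, 0, 0, 0.286], [50, -14, 416, -110, 0, 0, 0.286], [50, -14, 416, -110, 0, 0, 0.286], [50, -14, 416, -110, 0, 0, 0.286]]]'

```text
clock: 17.08
position: [637.6, -40.1, 125.0]
ee_rot: [1.0, 0.017, -0.0, -0.0]
contact_force: [-1.5, 1.0, -2.2]
gripper_width: 58.9
grasp_force: 67.2
```

Run:
```python
from bench import arm
from h import *
yaw=.0407;ex=np.array([np.cos(yaw),np.sin(yaw)]);ey=np.array([-ex[1],ex[0]]);E=np.c_[ex,ey]
s=arm.read_state();print(s["position"],s["gripper_width"],s["contact_force"])
t=E@np.array([636.9,68-130])
plan(s,(*t,75),np.pi*1.5+yaw)
```

```text
[637.61458946 -40.14964554 124.98056694] 58.92491564648738 [-1.50116451  0.97858909 -2.22766323]
 shift [ 1.4 -4.  50. ] rot [-0.001  0.    -0.006] phi now 4.747
```

Emit:
servo_tool --rows '[[[50, 1, -3, 30, 0, 0, -0.006], [50, 1, -3, 55, 0, 0, -0.006], [50, 1, -3, 62, 0, 0, -0.006], [50, 1, -3, 62, 0, 0, -0.006]]]'

```text
clock: 17.58
position: [638.6, -33.3, 63.7]
ee_rot: [1.0, 0.024, 0.0, -0.0]
contact_force: [1.9, 0.8, -2.8]
gripper_width: 58.6
grasp_force: 67.1
```

Run:
```python
from bench import arm
from h import *
import pickle
yaw=.0407;ex=np.array([np.cos(yaw),np.sin(yaw)]);ey=np.array([-ex[1],ex[0]]);E=np.c_[ex,ey]
s=arm.read_state();p=arm.camera_params("wrist");im=arm.get_image("wrist")[:,:,::-1]
pickle.dump((s,p),open("w8.pkl","wb"));cv2.imwrite("pics/w8.png",im)
t=E@np.array([636.9,68-130]);print(s["position"],s["position"][:2]@E,abs(s["joint_vel"]).max())
plan(s,(*t,29.9),np.pi*1.5+yaw)
```

```text
[638.57293594 -33.30055436  63.7465188 ] [636.6891557  -59.25572089] 0.025894452921150102
 shift [ 0.2  2.8 33.8] rot [-0.    -0.     0.006] phi now 4.759
```

View pics/w8.png

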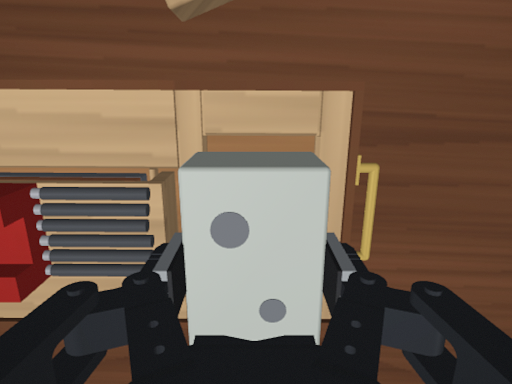

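The block is held straight over the short pocket, whose floor shows at (207–316, 134–150); the rack stands seated on the left. That was the tenth picture, so from here I measure numerically.

Run:
```python
from h import *
import pickle
yaw=.0407;ex=np.array([np.cos(yaw),np.sin(yaw)]);ey=np.array([-ex[1],ex[0]]);E=np.c_[ex,ey]
s,p=pickle.load(open("w8.pkl","rb"));h=cv2.cvtColor(cv2.imread("pics/w8.png"),cv2.COLOR_BGR2HSV).astype(int);S=h[...,1];V=h[...,2]
f=lambda uv,z:np.round(ray(p,uv,z)[0,:2]@E,2)
print("pocket row145",S[145,198:212],S[145,308:324]);print("far",S[126:142,260],V[126:142,260])
print("block top edge V",V[158:172,255],S[158:172,255]); print("sides r200",S[200,178:192],V[200,178:192],S[200,320:334])
zt=s["position"][2]-17.9+40
print("block far",f((255,166),zt),"sides",f((184,200),zt),f((326,200),zt))
print("pocket sides",f((206.5,145),12),f((315.5,145),12),"far",f((260,134),12))
```

```text
pocket row145 [ 91  92  92  94 100 102 100 101 105 124 131 132 132 131] [133 133 133 133 134 134 115  95  95  93  95  95  94  94  94  93]
far [ 94  92  92  91  90  93  94 100  99 107 133 133 132 132 131 132] [188 189 191 191 192 190 179 150 144 145 149 151 149 149 150 149]
block top edge V [103 104 104 103 104 104 104 102 110 138 160 173 181 190] [10 12 10 12 12 12 12 13 12  9  8 10  8  8]
sides r200 [135  81  12   9   8   8   8   8   8   8   8   8   8   9] [159 157 174 195 197 199 200 200 200 200 200 200 200 200] [ 8  9  8  8  8  8  9 11 20 85 94 92 92 93]
block far [681.51 -58.77] sides [667.56 -30.66] [667.92 -87.06]
pocket sides [678.73 -29.43] [679.15 -95.82] far [685.58 -61.94]
```

Emit:
servo_tool --rows '[[[50, 0.4, 3.2, 5, 0, 0, 0.006], [50, 0.4, 3.2, 12, 0, 0, 0.006], [50, 0.4, 3.2, 17, 0, 0, 0.006], [50, 0.4, 3.2, 18, 0, 0, 0.006], [50, 0.4, 3.2, 18, 0, 0, 0.006]]]'

```text
clock: 18.25
position: [639.4, -37.0, 45.8]
ee_rot: [1.0, 0.02, 0.0, -0.0]
contact_force: [-0.6, -0.3, -1.4]
gripper_width: 58.8
grasp_force: 67.2
```

Run:
```python
from bench import arm
from h import *
yaw=.0407;ex=np.array([np.cos(yaw),np.sin(yaw)]);ey=np.array([-ex[1],ex[0]]);E=np.c_[ex,ey]
s=arm.read_state();p=arm.camera_params("wrist");im=arm.get_image("wrist")[:,:,::-1]
t=E@np.array([636.9,68-130]);print(s["position"],s["position"][:2]@E,s["contact_force"])
plan(s,(*t,29.9),np.pi*1.5+yaw)
S=cv2.cvtColor(im,cv2.COLOR_BGR2HSV)[...,1].astype(int)
f=lambda uv,z:np.round(ray(p,uv,z)[0,:2]@E,2)
print(S[200,172:186],S[200,322:336]);zt=s["position"][2]-17.9+40
print("sides",f((179.7,200),zt),f((328.3,200),zt))
for r in(130,140):
    x=np.flatnonzero(S[r,190:330]>112)+190;print(r,x[[0,-1]] if len(x) else 0,[f((x[i]+j,r),12) for i,j in((0,-.5),(-1,.5))] if len(x) else "")
```

```text
[639.3711163  -37.02473104  45.82414178] [637.33514291 -63.00929044] [-0.55802602 -0.26826872 -1.44435905]
 shift [-0.4 -1.  15.9] rot [-0.    -0.001 -0.   ] phi now 4.753
[93 93 93 92 93 93 96 69 13  9  8  6  8  8] [ 8  8  8  8  9 11 21 84 95 92 92 93 92 93]
sides [668.39 -32.92] [668.36 -91.96]
130 0 
140 0
```

Emit:
servo_tool --rows '[[[50, 0, -0.5, 5, 0, 0, 0], [50, 0, -0.5, 9, 0, 0, 0], [50, 0, -0.5, 12, 0, 0, 0], [50, 0, -0.5, 14, 0, 0, 0], [50, 0, -0.5, 15, 0, 0, 0], [50, 0, -0.5, 15.5, 0, 0, 0]]]'

```text
clock: 19.05
position: [639.4, -36.5, 30.4]
ee_rot: [1.0, 0.02, 0.001, -0.0]
contact_force: [0.8, -0.6, -2.5]
gripper_width: 58.8
grasp_force: 67.2
```

Emit:
servo_tool --rows '[[[50, 0, 0, 0.5, 0, 0, 0], [50, 0, 0, 1, 0, 0, 0], [50, 0, 0, 1.2, 0, 0, 0]]]'

```text
clock: 19.42
position: [639.4, -36.5, 30.0]
ee_rot: [1.0, 0.02, 0.001, -0.0]
contact_force: [-2.5, 0.0, 3.8]
gripper_width: 58.5
grasp_force: 67.9
```

Emit:
servo_tool --rows '[[[61, 0, 0, 0, 0, 0, 0], [64, 0, 0, 0, 0, 0, 0], [65, 0, 0, 0, 0, 0, 0], [65, 0, 0, -30, 0, 0, 0], [65, 0, 0, -90, 0, 0, 0], [65, -20, 60, -150, 0, 0, -0.05], [60, -60, 150, -170, 0, 0, -0.2], [60, -91, 290, -170, 0, 0, -0.377], [60, -91, 290, -170, 0, 0, -0.377], [60, -91, 290, -170, 0, 0, -0.377]]]'

```text
clock: 20.68
position: [562.4, -318.7, 198.2]
ee_rot: [0.978, 0.207, 0.001, -0.0]
contact_force: [1.5, 0.1, -0.1]
gripper_width: 60.2
grasp_force: 0.0
```

Emit:
servo_tool --rows '[[[60, 0, 0, 0, 0, 0, 0], [60, 0, 0, 0, 0, 0, 0], [60, 0, 0, 0, 0, 0, 0]]]'

```text
clock: 21.05
position: [563.3, -315.6, 197.6]
ee_rot: [0.978, 0.208, 0.0, -0.0]
contact_force: [-0.4, 0.4, 0.6]
gripper_width: 60.2
grasp_force: 0.0
```

Run:
```python
from bench import arm
from h import *
import pickle
s=arm.read_state();p=arm.camera_params("wrist");im=arm.get_image("wrist")[:,:,::-1]
pickle.dump((s,p),open("w9.pkl","wb"));cv2.imwrite("pics/w9.png",im)
print(s["position"],abs(s["joint_vel"]).max())
plan(s,(560,-330,200),5.13)
hsv=cv2.cvtColor(im,cv2.COLOR_BGR2HSV).astype(int);H,S,V=[hsv[...,i] for i in range(3)]
hp=proj(p,[[593,-314,28],[552,-332,24],[502,-355,15],[440,-382,12]]);print(hp)
for q in hp.astype(int): 
    if 0<=q[0]<512 and 0<=q[1]<384: print(hsv[q[1],q[0]])
for c in comp((S<115)&(V>150)&(H>10)&(H<30))[:4]: print(cv2.contourArea(c),cv2.boundingRect(c),rect(p,c,24))
```

```text
[ 563.34650046 -315.62763734  197.55683996] 0.009122863157569161
 shift [-8.9 11.8 -2.5] rot [-0.001 -0.001  0.001] phi now 5.131
[[265.14442926 142.6418215 ]
 [264.37587629 185.80893645]
 [264.29684237 231.88332245]
 [263.23874731 284.46762627]]
[ 15 116 205]
[ 17  75 252]
[ 17  73 255]
[ 18  72 255]
2299.5 (255, 174, 21, 124) (array([ 498.4, -357.5,  144. ,   20.9]), np.float64(0.4367))
1852.0 (0, 0, 49, 71) (array([596.5, -71.5,  63.6,  36.5]), np.float64(0.0418))
```

Run:
```python
from h import *
import pickle
from bench import arm
s,p=pickle.load(open("w9.pkl","rb"));h=cv2.cvtColor(cv2.imread("pics/w9.png"),cv2.COLOR_BGR2HSV).astype(int);H,S,V=[h[...,i] for i in range(3)]
m=(S<115)&(V>150)&(H>10)&(H<30)
print("end V",V[290:304,265],"start S",S[166:182,265])
mid=[];wd=[]
for r in range(178,296,2):
    x=np.flatnonzero(m[r,240:290])+240;mid.append(((x[0]+x[-1])/2,r));wd.append(x[-1]-x[0]+1)
y=np.flatnonzero(m[200:310,265])[-1]+200.5
end=ray(p,(mid[-1][0],y),22)[0,:2]
z=np.full(len(mid),28.)
for _ in range(4):
    P=np.array([ray(p,u,zz)[0] for u,zz in zip(mid,z)])
    d=175-np.hypot(*(P[:,:2]-end).T);z=22+(175-d)*.098
v=cv2.fitLine(P[:,:2].astype(np.float32),cv2.DIST_HUBER,0,.01,.01).ravel()
a=v[:2]*np.sign(v[0]);th=np.arctan2(a[1],a[0])
end=v[2:]+a*((end-v[2:])@a)
print("end",end,"yaw",th,"width px",wd[0],wd[-1],"start d",d[0])
head=end+a*175;grip=end+a*130
print("head",head,"grip",grip)
# head check: barrel extents
Hm=(S>100)&(V>150)
print("head px S col265",S[100:176:4,265],"V",V[100:176:4,265]); hp=proj(p,[[*head,28],[*(head+28*a),28],[*(head-28*a),28]]);print(hp)
q=arm.read_state()
plan(q,(*grip,100),th+np.pi*1.5);plan(q,(*grip,7),th+np.pi*1.5)
```

```text
end V [255 255 255 255 255 255 255 248 159 150 149 148 148 143] start S [118 119 120 120 121 122 122 127 107  82  73  75  74  74  74  74]
end [ 431.36975882 -388.5959962 ] yaw 0.43609896 width px 21 18 start d 30.462258928103978
head [ 589.99088309 -314.67481547] grip [ 549.20259116 -333.68311625]
head px S col265 [130 130 128 128 129 124 120 117 118 117 118 116 116 115 118 116 118 120
 122] V [149 149 141 153 150 171 180 191 192 198 201 205 204 208 204 204 196 187
 172]
[[264.49393544 145.73633256]
 [264.24939075 116.44266404]
 [264.72682165 173.63344732]]
 shift [-20.5  10.8  97.6] rot [-0.    -0.001 -0.017] phi now 5.132
 shift [-20.6  10.9 190.6] rot [-0.    -0.001 -0.017] phi now 5.132
```

Emit:
servo_tool --rows '[[[50, -22, 10.8, 60, 0, 0, -0.017], [50, -22, 10.8, 110, 0, 0, -0.017], [50, -22, 10.8, 150, 0, 0, -0.017], [50, -22, 10.8, 180, 0, 0, -0.017], [50, -22, 10.8, 190, 0, 0, -0.017], [50, -22, 10.8, 192, 0, 0, -0.017], [10, -22, 10.8, 192, 0, 0, -0.017], [10, -22, 10.8, 192, 0, 0, -0.017], [10, -22, 10.8, 192, 0, 0, -0.017], [10, -22, 10.8, 192, 0, 0, -0.017]]]'

```text
clock: 22.35
position: [548.4, -335.9, 7.4]
ee_rot: [0.976, 0.216, 0.002, 0.001]
contact_force: [0.1, 1.3, 5.9]
gripper_width: 18.8
grasp_force: 59.7
```

Run:
```python
from bench import arm
from h import *
yaw=.0407;ex=np.array([np.cos(yaw),np.sin(yaw)]);ey=np.array([-ex[1],ex[0]]);E=np.c_[ex,ey]
s=arm.read_state();print(s["position"],s["gripper_width"],s["grasp_force"],s["contact_force"])
R=Ro.from_quat(s["ee_rot"]).as_matrix();hd=np.array([589.99,-314.67])
o=R[:2,:2].T@(hd-s["position"][:2]);print("head in tool",o)
# packed: tool x = -ey, tool y = -ex when phi=pi+yaw ; head at well centre line
t=E@np.array([635.7,68-130])-down(np.pi+yaw)[:2,:2]@o;print("target tcp",t)
plan(s,(*t,130),np.pi+yaw)
```

```text
[ 548.42713025 -335.85367229    7.4323106 ] 18.84963529255672 59.696096777915955 [0.07487792 1.26022108 5.89968684]
head in tool [46.6183111  -1.71290083]
target tcp [634.08793693  10.42720086]
 shift [ 223.9 -277.8 -122.4] rot [-0.002 -0.004  1.965] phi now 5.147
```

Emit:
servo_tool --rows '[[[10, 0, 0, -10, 0, 0, 0], [10, 0, 0, -40, 0, 0, 0], [10, 0, 0, -90, 0, 0, 0], [10, 30, -56, -125, 0, 0, 0], [10, 60, -112, -140, 0, 0, 0.1], [10, 89, -168, -140, 0, 0, 0.28], [10, 120, -195, -140, 0, 0, 0.46], [10, 150, -215, -140, 0, 0, 0.64], [10, 170, -232, -140, 0, 0, 0.82], [10, 190, -245, -140, 0, 0, 1.0]]]'

```text
clock: 23.6
position: [616.0, -32.4, 145.5]
ee_rot: [0.959, -0.282, -0.001, -0.0]
contact_force: [0.7, -0.6, -1.9]
gripper_width: 18.9
grasp_force: 59.3
```

Run:
```python
from bench import arm
from h import *
s=arm.read_state();print(s["position"],s["gripper_width"],s["contact_force"],s["wrist_torque"])
plan(s,(634.1,10.4,130),np.pi+.0407)
```

```text
[616.01941183 -32.36474255 145.47958586] 18.877584331440453 [ 0.67666607 -0.63391744 -1.94086063] [-0.01542602  0.00696177  0.00493994]
 shift [ -7.9 -45.7  15.5] rot [0.    0.001 0.959] phi now 4.141
```

Emit:
servo_tool --rows '[[[10, -8, -46, 0, 0, 0, 0.18], [10, -8, -46, 0, 0, 0, 0.36], [10, -8, -46, 0, 0, 0, 0.54], [10, -8, -46, 0, 0, 0, 0.72], [10, -8, -46, 10, 0, 0, 0.9], [10, -8, -46, 30, 0, 0, 0.959], [10, -8, -46, 40, 0, 0, 0.959], [10, -8, -46, 40, 0, 0, 0.959], [10, -8, -46, 40, 0, 0, 0.959]]]'

```text
clock: 24.72
position: [635.0, 9.7, 106.7]
ee_rot: [0.723, -0.69, 0.001, -0.001]
contact_force: [0.8, 0.4, -2.0]
gripper_width: 19.2
grasp_force: 59.3
```

Run:
```python
from bench import arm
from h import *
import pickle
yaw=.0407;ex=np.array([np.cos(yaw),np.sin(yaw)]);ey=np.array([-ex[1],ex[0]]);E=np.c_[ex,ey]
s=arm.read_state();p=arm.camera_params("wrist");im=arm.get_image("wrist")[:,:,::-1]
pickle.dump((s,p),open("w10.pkl","wb"));cv2.imwrite("pics/w10.png",im)
print(s["position"],s["position"][:2]@E,s["gripper_width"],s["contact_force"],abs(s["joint_vel"]).max())
plan(s,(634.1,10.4,90),np.pi+yaw)
dz=s["position"][2]-7.4
# predicted head & far-end rows
R=Ro.from_quat(s["ee_rot"]).as_matrix()
for n,d in(("axis",46.6),("near",46.6-28),("far",46.6+28)): print(n,proj(p,[*(s["position"][:2]+R[:2,0]*d),28+dz])[0])
h=cv2.cvtColor(im,cv2.COLOR_BGR2HSV).astype(int)
for r in range(20,240,20):print(r,[tuple(h[r,c]) for c in(200,255,300)])
st=arm.get_image("top")[:,:,::-1];cv2.imwrite("pics/t10.png",st);cv2.imwrite("pics/s10.png",arm.get_image("scene")[:,:,::-1])
```

```text
[635.00746963   9.68974686 106.67754915] [634.87586429 -16.15594684] 19.159511914337994 [ 0.78658432  0.41363172 -2.02845671] 0.0072949597958493475
 shift [-0.7  0.9 16.7] rot [-0.002  0.001  0.006] phi now 3.188
axis [255.99161839 157.36268702]
near [255.88526309 224.58304684]
far [256.11208175  81.22552615]
20 [(np.int64(11), np.int64(136), np.int64(124)), (np.int64(22), np.int64(130), np.int64(200)), (np.int64(23), np.int64(130), np.int64(198))]
40 [(np.int64(21), np.int64(130), np.int64(200)), (np.int64(11), np.int64(135), np.int64(115)), (np.int64(23), np.int64(124), np.int64(222))]
60 [(np.int64(18), np.int64(83), np.int64(222)), (np.int64(17), np.int64(85), np.int64(214)), (np.int64(17), np.int64(88), np.int64(208))]
80 [(np.int64(17), np.int64(87), np.int64(199)), (np.int64(17), np.int64(91), np.int64(194)), (np.int64(17), np.int64(89), np.int64(191))]
100 [(np.int64(14), np.int64(130), np.int64(133)), (np.int64(13), np.int64(129), np.int64(125)), (np.int64(14), np.int64(133), np.int64(125))]
120 [(np.int64(14), np.int64(128), np.int64(153)), (np.int64(15), np.int64(128), np.int64(151)), (np.int64(14), np.int64(131), np.int64(150))]
140 [(np.int64(15), np.int64(129), np.int64(158)), (np.int64(14), np.int64(130), np.int64(159)), (np.int64(15), np.int64(127), np.int64(157))]
160 [(np.int64(15), np.int64(125), np.int64(169)), (np.int64(15), np.int64(124), np.int64(168)), (np.int64(14), np.int64(124), np.int64(168))]
180 [(np.int64(15), np.int64(126), np.int64(178)), (np.int64(15), np.int64(126), np.int64(178)), (np.int64(15), np.int64(126), np.int64(178))]
200 [(np.int64(14), np.int64(125), np.int64(178)), (np.int64(15), np.int64(123), np.int64(180)), (np.int64(15), np.int64(125), np.int64(182))]
220 [(np.int64(14), np.int64(126), np.int64(172)), (np.int64(15), np.int64(125), np.int64(174)), (np.int64(15), np.int64(125), np.int64(176))]
```

Run:
```python
from h import *
import pickle
yaw=.0407;ex=np.array([np.cos(yaw),np.sin(yaw)]);ey=np.array([-ex[1],ex[0]]);E=np.c_[ex,ey]
s,p=pickle.load(open("w10.pkl","rb"));im=cv2.imread("pics/w10.png");h=cv2.cvtColor(im,cv2.COLOR_BGR2HSV).astype(int)
print("far",[h[76:104:2,c,1].tolist() for c in(220,255)],"near V/S",h[214:244:2,200,2],h[214:244:2,200,1])
print("row150",h[150,150:190:3,1],h[150,150:190:3,2],h[150,320:366:3,1],h[150,320:366:3,2])
R=Ro.from_quat(s["ee_rot"]).as_matrix();T=s["position"];dz=T[2]-7.4
for dr in(0,.05):
    ax=np.array([*(T[:2]+R[:2,0]*46.6),28+dz-47*dr]);u=np.array([*R[:2,0],0]);z=np.array([0,0,1.])
    pr=np.array([proj(p,ax+28*(np.cos(a)*u+np.sin(a)*z))[0] for a in np.linspace(0,6.28,180)])
    print(dr,"pred rows",pr[:,1].min(),pr[:,1].max(),"ends",[proj(p,ax+k*45*np.array([*R[:2,1],0])+28*z)[0] for k in(-1,1)])
    e=T+R@np.array([-118,0,0]);e[2]=dz+12+118*dr
    print("handle end in scene",proj(__import__("bench").arm.camera_params("scene"),e))
```

```text
far [[84, 84, 90, 99, 110, 12, 87, 132, 132, 129, 127, 128, 131, 128], [85, 85, 91, 94, 121, 13, 86, 133, 132, 129, 130, 131, 129, 129]] near V/S [174 174 173 172 171 169 168 167 166 163 159 197 226 225 226] [126 125 127 126 125 127 126 127 127 128 128  98  82  83  82]
row150 [127 128 127 127 127 127 127 127 126 127 126 127 127 128] [162 161 161 161 162 162 163 162 162 163 162 163 163 163] [124 127 125 125 125 125 126 125 125 125 125 125 126 125 124 124] [165 165 165 165 165 165 164 165 165 165 165 165 164 165 164 164]
0 pred rows 81.1543196578075 230.27343435767278 ends [array([108.12871004, 174.20972731]), array([404.76856735, 174.40122695])]
handle end in scene [[296.15082319 170.7073884 ]]
0.05 pred rows 81.44099786734262 227.80901796198802 ends [array([111.45873502, 172.44032278]), array([401.36865334, 172.6224346 ])]
handle end in scene [[296.31634856 169.14298614]]
```

Run:
```python
from h import *
import pickle
from bench import arm
s,p=pickle.load(open("w10.pkl","rb"));im=cv2.imread("pics/w10.png");h=cv2.cvtColor(im,cv2.COLOR_BGR2HSV).astype(int)
m=(h[...,0]>=13)&(h[...,0]<=16)&(h[...,1]>112)&(h[...,1]<137)&(h[...,2]>120)
c=comp(m,k=5)[0];print(cv2.boundingRect(c))
mm=np.zeros(m.shape,np.uint8);cv2.drawContours(mm,[c],-1,1,-1)
for r in(130,150,170,180,190):
    x=np.flatnonzero(mm[r]);print(r,x[[0,-1]],h[r,x[0]-6:x[0]+3].tolist()[::3],h[r,x[-1]-2:x[-1]+8:3].tolist())
for col in(140,180,220,290,330,370):
    y=np.flatnonzero(mm[60:250,col])+60;print(col,y[[0,-1]])
t=cv2.imread("pics/t10.png");P=arm.camera_params("top");T=s["position"];R=Ro.from_quat(s["ee_rot"]).as_matrix();dz=T[2]-7.4
for d in(-30,-60,-90,-118,-128):
    e=T+R@np.array([d,0,0]);e[2]=dz+24+11+d*.098;print("top px",d,proj(P,e)[0])
S=cv2.cvtColor(t,cv2.COLOR_BGR2HSV);u=proj(P,e)[0].astype(int);print(S[u[1]-12:u[1]+13:1,u[0]+12].tolist())
```

```text
(106, 90, 296, 147)
130 [108 399] [[11, 136, 122], [12, 140, 122], [13, 134, 137]] [[14, 127, 154], [10, 138, 107], [10, 136, 114], [11, 136, 116]]
150 [106 400] [[12, 138, 126], [11, 139, 121], [13, 118, 149]] [[14, 127, 162], [12, 134, 129], [11, 136, 118], [11, 136, 124]]
170 [109 400] [[17, 99, 139], [13, 121, 126], [14, 131, 164]] [[15, 127, 167], [11, 139, 117], [11, 135, 125], [12, 137, 121]]
180 [109 399] [[16, 97, 144], [16, 99, 136], [16, 114, 185]] [[15, 124, 175], [11, 141, 116], [11, 138, 124], [11, 138, 120]]
190 [110 398] [[16, 97, 139], [14, 110, 139], [14, 129, 156]] [[15, 125, 179], [12, 140, 118], [11, 137, 123], [11, 136, 118]]
140 [ 92 236]
180 [ 91 235]
220 [ 91 234]
290 [ 90 234]
330 [ 90 234]
370 [ 90 235]
top px -30 [242.40130917 157.10162885]
top px -60 [231.10663711 157.87164837]
top px -90 [219.867193   158.63790269]
top px -118 [209.42651651 159.34970067]
top px -128 [205.70921533 159.6031294 ]
[[22, 27, 178], [22, 28, 165], [20, 32, 160], [16, 84, 210], [18, 96, 248], [18, 96, 246], [18, 98, 243], [18, 97, 244], [18, 99, 242], [21, 92, 245], [20, 92, 249], [21, 85, 251], [21, 86, 251], [21, 88, 251], [21, 87, 252], [21, 88, 255], [14, 112, 198], [14, 86, 163], [9, 22, 220], [14, 69, 219], [16, 83, 228], [165, 2, 235], [11, 39, 208], [14, 83, 221], [165, 4, 234]]
```

Emit:
servo_tool --rows '[[[10, 1.8, -0.5, 15, 0, 0, 0.004], [10, 1.8, -0.5, 28, 0, 0, 0.004], [10, 1.8, -0.5, 35, 0, 0, 0.004], [10, 1.8, -0.5, 39, 0, 0, 0.004], [10, 1.8, -0.5, 39, 0, 0, 0.004]]]'

```text
clock: 25.5
position: [635.1, 7.9, 66.7]
ee_rot: [0.722, -0.692, 0.0, -0.0]
contact_force: [-0.4, 0.4, -2.2]
gripper_width: 19.3
grasp_force: 59.4
```

Run:
```python
from bench import arm
from h import *
yaw=.0407;ex=np.array([np.cos(yaw),np.sin(yaw)]);ey=np.array([-ex[1],ex[0]]);E=np.c_[ex,ey]
s=arm.read_state();print(s["position"],s["position"][:2]@E,s["contact_force"])
plan(s,(634.1,8.5,59.4),np.pi+yaw)
```

```text
[635.10908611   7.88295278  66.66770662] [634.9038804  -17.96537931] [-0.35938723  0.37965639 -2.23337283]
 shift [-0.7  1.   7.3] rot [-0.     0.     0.001] phi now 3.184
```

Emit:
servo_tool --rows '[[[10, 0, -0.4, 2, 0, 0, 0], [10, 0, -0.4, 4, 0, 0, 0], [10, 0, -0.4, 5, 0, 0, 0], [10, 0, -0.4, 6, 0, 0, 0], [10, 0, -0.4, 6, 0, 0, 0]]]'

```text
clock: 26.12
position: [635.5, 7.9, 61.0]
ee_rot: [0.722, -0.692, 0.0, -0.001]
contact_force: [-0.3, -0.0, -2.7]
gripper_width: 19.3
grasp_force: 59.4
```

Emit:
servo_tool --rows '[[[10, 0, 0, 0.6, 0, 0, 0], [10, 0, 0, 1.2, 0, 0, 0], [10, 0, 0, 1.8, 0, 0, 0], [10, 0, 0, 1.8, 0, 0, 0]]]'

```text
clock: 26.62
position: [635.7, 7.9, 59.8]
ee_rot: [0.722, -0.692, 0.0, -0.001]
contact_force: [-0.7, -0.1, 2.0]
gripper_width: 19.4
grasp_force: 59.9
```

Emit:
servo_tool --rows '[[[10, 0, 0, 0.5, 0, 0, 0], [10, 0, 0, 0.5, 0, 0, 0]]]'

```text
clock: 26.88
position: [635.7, 7.9, 59.8]
ee_rot: [0.722, -0.692, 0.0, -0.001]
contact_force: [-2.6, 0.1, 4.5]
gripper_width: 18.8
grasp_force: 60.5
```

Run:
```python
from bench import arm
s=arm.read_state();print(s["position"],s["contact_force"],s["wrist_torque"])
```

```text
[635.67229456   7.90296569  59.7745755 ] [-2.61591609  0.06659927  4.51260848] [ 0.19671471  0.81117637 -0.01620218]
```

Fully supported at the expected height, so I release and rise.

Emit:
servo_tool --rows '[[[22, 0, 0, 0, 0, 0, 0], [26, 0, 0, 0, 0, 0, 0], [34, 0, 0, 0, 0, 0, 0], [44, 0, 0, 0, 0, 0, 0], [44, 0, 0, -20, 0, 0, 0], [44, 0, 0, -70, 0, 0, 0], [44, 0, 0, -130, 0, 0, 0], [44, 0, 0, -170, 0, 0, 0], [44, 0, 0, -170, 0, 0, 0], [44, 0, 0, -170, 0, 0, 0]]]'

```text
clock: 28.12
position: [634.8, 7.9, 228.0]
ee_rot: [0.722, -0.692, -0.0, -0.0]
contact_force: [0.3, 0.7, -0.2]
gripper_width: 44.1
grasp_force: 0.0
```

Run:
```python
from bench import arm
from h import *
yaw=.0407;ex=np.array([np.cos(yaw),np.sin(yaw)]);ey=np.array([-ex[1],ex[0]]);E=np.c_[ex,ey]
s=arm.read_state();print(s["position"],s["contact_force"],s["gripper_width"])
p=arm.camera_params("wrist");im=arm.get_image("wrist")[:,:,::-1];cv2.imwrite("pics/w11.png",im)
tr=lambda x,y,z:proj(p,[*(E@np.array([635.7+x,68-41+y])),z])[0]
h=cv2.cvtColor(im,cv2.COLOR_BGR2HSV).astype(int);H,S,V=[h[...,i] for i in range(3)]
print("pred head ends(top)",tr(-45,-89,108),tr(45,-89,108),"axis edges",tr(0,-117,80),tr(0,-61,80))
print("pred handle @y",[(y,tr(0,y,z).round(1)) for y,z in((-50,86.5),(41,78.5),(80,74.5),(86,74))])
print("pred keeper ears",tr(-27,41,69),tr(-13,41,69),tr(13,41,69),tr(27,41,69),"foot end",tr(0,41+78,42),tr(0,41-78,42))
m=(H>=13)&(H<=16)&(S>110)&(S<137)&(V>120);c=comp(m,k=5)[0];print("head bbox",cv2.boundingRect(c))
m=((H<6)|(H>174))&(S>165)
for c in comp(m)[:3]:print("red",cv2.contourArea(c),cv2.boundingRect(c))
hw=(H>=17)&(H<=24)&(S<100)&(V>225)
for y,z in((-40,85.5),(0,82),(41,78.5),(70,75.5)):
    u=tr(0,y,z);r=int(round(u[1]))
    if 0<=r<384: print(y,u.round(1),h[r,int(u[0])-20:int(u[0])+21:2,2].tolist())
```

```text
[634.79513958   7.86869053 227.95633694] [ 0.3093045   0.70970738 -0.2417952 ] 44.11660346449034
pred head ends(top) [309.3775661  128.60806219] [198.35712665 128.49289009] axis edges [253.93126575  92.84062223] [253.87929228 156.43024121]
pred handle @y [(-50, array([253.9, 169.7])), (41, array([253.8, 255.9])), (80, array([253.8, 287.4])), (86, array([253.8, 292. ]))]
pred keeper ears [279.78751959 251.52637838] [266.3193843  251.50966805] [241.30872475 251.47863657] [227.84230353 251.46192837] foot end [253.79849139 300.43103465] [253.90783192 172.41417545]
head bbox (198, 94, 110, 63)
red 382.0 (264, 234, 16, 29)
red 355.0 (229, 234, 15, 29)
-40 [253.9 180.1] [66, 134, 233, 219, 184, 190, 231, 232, 232, 231, 229, 229, 228, 231, 233, 213, 215, 197, 202, 216, 221]
0 [253.8 219.3] [116, 99, 226, 86, 115, 159, 225, 232, 234, 235, 232, 231, 230, 232, 236, 198, 101, 115, 123, 197, 97]
41 [253.8 255.9] [206, 205, 204, 205, 188, 187, 218, 230, 233, 237, 235, 234, 233, 235, 237, 210, 198, 193, 205, 205, 205]
70 [253.8 279.5] [194, 212, 221, 221, 199, 208, 202, 229, 231, 236, 236, 236, 235, 236, 237, 196, 211, 199, 226, 195, 211]
```

```bash
python3 -c "
from bench import arm
print(arm.job_done())"
```

```text
the job is handed in; nothing more can be done
None
```

I packed the tray in the order asked and handed the job in at 28 s. Each piece made contact at its expected seated height, and a last wrist-camera measurement put the mallet head over the block and the handle between the rack's ears. I did not re-check the bystander objects.

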